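Click the slide-tally wheel to its pointer

ROBOT

A 6-joint arm with a two-finger parallel gripper is mounted at the origin on a cart in front of the work surface, level with it; the furniture and walls round the work are solid. World frame = base frame: x ahead of the robot, y to its left, z up, the work surface at z = 0. Lengths are in mm, angles in rad, forces in N, time in s.
With the tool pointing down it reaches from about 350 to 975 mm from the base axis. Payload 7.1 kg.
Tool frame: the origin (TCP) lies midway between the tips of the shut fingers; the grasp point (between the pads) lies 19 mm behind it (ctrl.hold_point_z is the distance from the TCP to the grasp point, in mm); z points along the fingers, y is the direction in which the jaws open and shut (so a half turn about z gives the same grasp; the last joint's range is limited). The gripper opens to 88 mm and grips with 3 to 60 N. Pads are 20 mm wide; open, the fingers measure 115 mm over their backs; the gripper's body (75 mm by 178 mm) begins 61 mm behind the grasp point.
Start: joints at [-1.192, 0.423, 1.63, -0, 1.089, -0.019], TCP at [242.135, -576.173, 222.675] pointing down, gripper open.
Joint ranges: [-3, 3], [-0.9, 2.11], [0.09, 2.58], [-1.31, 4.45], [0.11, 2.69], [-2.54, 2.54]. Speed limits (rad/s): [2.39, 2.39, 3.01, 3.14, 3.14, 3.14].

INTERFACE

Orientations are given as a rotation vector (axis times angle).
In Python, from workcell import ctrl, eyes gives the robot as it stands.
- The arm moves only by the tool move_arm, never from a script. Its argument "deltas" is a list of rows, each a list of 6 numbers: the shift along the tool's x, y, z in mm, then the turn, a rotation vector about the tool's x, y, z in rad. A call has 1 to 5 rows; each row shifts and turns the pose as measured when the row begins, along the tool's axes as they then stand; what a row does not reach is not made up. A row lasts 1/12 s, in which the tool goes at most 41.7 mm and 7.16 degrees, less where a joint would pass 70% of its speed; a pose out of reach is approached as far as the arm can. A call is refused whole if a number of a shift passes 41.7 or a number of a turn 0.125, either way. A call with a gripper value outside its range is refused whole. "hand" is the closure, from -1 (fully open) to 1 (shut), set as the call begins (left out, the last holds). The fingers move at their own pace and stop on an object; the grip force is fixed at half the most. Time passes only in rows, so rows that do not move let the fingers close. It gives the time, the measured TCP pose, the force and the opening at its end, in the units of the state.
- ctrl.get_obs(): the state, without advancing time (a new reading comes with each control period).
- eyes.get_image(name): name is "scene" or "top" or "wrist"; returns a dict with "frame" (420x560x3 uint8, red, green, blue), "range_z" (420x560 float32, mm along the optical axis (not along the pixel's ray), 0 where there is no reading), "fx", "fy", "cx", "cy" (pixels), "cam_to_world" (4x4, takes a point from camera to world coordinates). Camera axes: x right, y down, z forward; pixel columns grow to the right and rows downward; lengths in mm; the calibration is good to about 2 mm. The wrist camera is an equidistant fisheye: a pixel r from the principal point sees the ray r / f radians off the axis. A picture is of the moment at which its call begins.
- ctrl.close_job(): hands the job in, once; it reports no verdict.
The state is a dict: "t": time; "qpos": joint angles; "qvel": joint speeds; "joint_torque": joint torques, N m; "ee_pos": TCP position; "orientation": TCP orientation; "ft_force": force on the tool from outside, world axes, zero at the start; "moment": the same for the moment, N m; "width": finger opening in mm.
Only numpy, scipy, OpenCV 4.12 (cv2) and the standard library are available. Lean on these libraries where they do the work, as an engineer would, in place of code of your own. Each camera call takes 0.05 s, during which the arm holds its last target.

TASK

On the grey tally unit, flick the edge of the black star wheel with a fingertip, click by click counter-clockwise seen from above, until its red tooth rests in the notch at the yellow pointer: take the finger right off the wheel and let it rest at the last notch before the pointer, then give it the one final click, never letting the red tooth run past the pointer. Flick gently, pinch and lift nothing, and leave the bottles, cup, small box and hand counter where they stand.

Things in the scene. Friction and masses are not known exactly. Their poses are not given: they have to be found in the camera images.
- tally_unit: grey housing with dark steel top plate, fixed to the worktop, top 30 mm high; highest part outside the wheel: the pointer block, 37 mm. Origin on the worktop under the wheel's vertical axis; own x points from that axis to the yellow pointer. Reaches 69 mm from the axis on that side, 55 mm opposite, 56 mm left and right
- tally_wheel (a joint): the flat star wheel's turn in rad, growing counter-clockwise from above (white arrow on it): 0 = red tooth at the pointer, -0.785 = one click before. Notches at every multiple of 0.785; let go, it is drawn into the nearest, so a push of over half a click (0.39) goes on into the next by itself. Takes 1 to 2 N at a tooth. Starts two to four clicks before the pointer. Stops at -3.45 and 1.8
- wheel_hub (a point): on the star wheel's vertical axis, at half the height of its teeth (47 mm above the worktop). Black disc of 32 mm radius, 14 mm thick, with eight straight teeth 45 degrees apart, one red, seven white, 8 mm wide with round ends, tips 46 mm from the axis; disc and teeth reach from 40 to 54 mm above the worktop, 10 mm clear of the housing top; a small cap in the middle rises to 58 mm
- red_tip (a point): outer end of the red tooth, 46 mm from the axis, at half its height (47 mm above the worktop)
- pointer_tip (a point): tip of the yellow pointer block (18 mm wide, with a small nose towards the wheel) on the housing, 50.5 mm from the wheel's axis, top of the block, 37 mm above the worktop
- sample_cup: white specimen cup with a red screw cap, 61 mm across, 68 mm tall, standing loose; origin under its centre
- dropper_clear: clear-white dropper bottle, 26 mm across, 70 mm tall, standing loose; origin under its centre
- coverslips: small white box, 34 x 34 x 20 mm, loose; origin under its centre
- press_counter: round grey hand counter, 54 x 45 x 18 mm, loose, only a bystander; origin under its centre
- dropper_oil: brown dropper bottle with a black cap, 23 mm across, 58 mm tall, standing loose; origin under its centre

How it is judged (in metres and radians):
On the way, in this order (a step that is already met when the one before it is completed fails the run):
1. the wheel rests in the last notch before the pointer, the finger off it (value of joint tally_wheel between -0.9354 and -0.6354 rad and velocity of joint tally_wheel between -0.2 and 0.2 rad/s and contact force between the fingers and tally_unit below 0.2 N), for 0.2 s.
2. the wheel rests with its red tooth at the pointer (value of joint tally_wheel between -0.15 and 0.15 rad and velocity of joint tally_wheel between -0.2 and 0.2 rad/s), for 0.2 s.
At the end, for the whole second after the job is handed in: the red tooth rests at the pointer, within 0.15 rad (a fifth of a click), the wheel still, and the loose bystanders within 12 mm of where they stood (all of step 2 and distance of each of sample_cup, dropper_clear, coverslips, press_counter, dropper_oil from where it was at the start of the episode below 0.012 m); the robot touches nothing.
It fails at once if the red tooth ran past the pointer (by more than 0.35 rad) (value of joint tally_wheel above 0.35 rad).
It fails at once if the unit or its wheel was pinched or pressed with more than 15 N (contact force between any of the fingers, the arm and tally_unit above 15 N).
It fails at once if a bystander was shifted, lifted or knocked (12 mm) (distance of any of sample_cup, dropper_clear, coverslips, press_counter, dropper_oil from where it was at the start of the episode above 0.012 m).
It also fails if it takes over 61 s, if anything falls off the work surface, if the arm or the gripper's body presses on something with over 40 N, if the wrist force passes 120 N, or if a joint passes its speed limit or range.

## Working session

There is one attempt and no reset: what is moved stays moved. The work goes in short steps, Python scripts to look and compute and a tool call to move; the robot and the scene stay as the last step left them, time stands still between calls to the robot, and variables do not carry over. Pictures are saved under pics/ and viewed, and the job is handed in when it is done.

Besides the shell and the picture viewer there is one more tool, called as a command line: name --pt "numbers of a row" for each row, then --argument value for the rest. move_arm: Moves the arm, as the interface text tells. Its arguments: {"type":"object","properties":{"deltas":{"type":"array"},"hand":{"type":"number"}},"required":["deltas"]}

```bash
mkdir -p pics; ls; python3 - <<'E'
from workcell import ctrl, eyes
import cv2
o=ctrl.get_obs()
print(o)
for n in ("scene","top"):
    im=eyes.get_image(n); cv2.imwrite(f"pics/{n}0.png",im["frame"][:,:,::-1]); print(n,im["fx"],im["cx"],im["cy"],im["cam_to_world"])
E
```

```text
pics
{'t': 0.0, 'qpos': array([-1.19201553e+00,  4.23816620e-01,  1.63067404e+00,  4.24136912e-05,
        1.08862099e+00, -1.89962816e-02]), 'qvel': array([ 0.00280451,  0.00136838,  0.00099269, -0.00079218, -0.00084016,
       -0.00149177]), 'joint_torque': array([-3.73855855e-04, -5.44631839e+01, -2.73673064e+01,  6.43292419e-02,
        2.26987054e-02, -1.35612931e-04]), 'ee_pos': array([ 241.93787561, -575.67248136,  221.92310158]), 'orientation': array([-3.07819624e+00, -6.20388652e-01,  3.68688858e-04]), 'ft_force': array([-0.2122571 ,  0.77870543,  0.51638102]), 'moment': array([ 0.0078627 , -0.02189167, -0.01619401]), 'width': 88.20433243911086}
scene 532.7467799872509 276.56118370676194 213.71417962595478 [[-9.13338819e-01 -2.52272689e-01  3.19641505e-01  1.32906191e+02]
 [-4.07110471e-01  5.82215850e-01 -7.03765422e-01  9.17194774e+02]
 [-8.55955495e-03 -7.72905683e-01 -6.34463190e-01  8.54906312e+02]
 [ 0.00000000e+00  0.00000000e+00  0.00000000e+00  1.00000000e+00]]
top 462.929734448749 278.35025068209546 216.39367191012332 [[ 2.79366176e-02 -9.88583858e-01  1.48059115e-01  3.71745810e+02]
 [-9.99601507e-01 -2.70287009e-02  8.14098973e-03  3.01008939e+01]
 [-4.04620552e-03 -1.48227546e-01 -9.88945005e-01  1.24924495e+03]
 [ 0.00000000e+00  0.00000000e+00  0.00000000e+00  1.00000000e+00]]
```

View pics/scene0.png

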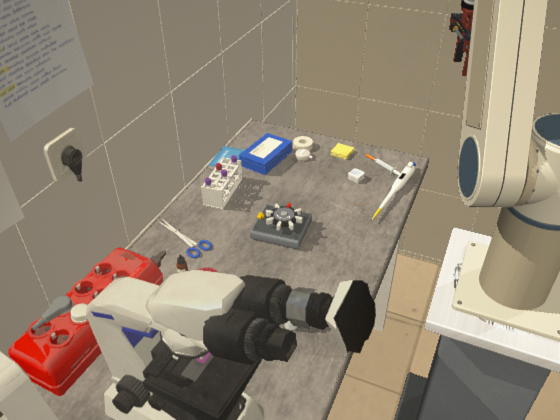

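View pics/top0.png

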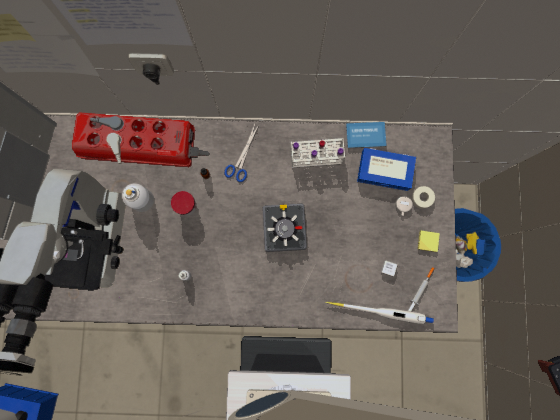

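Top view: the wheel hub is near (285,229), the yellow pointer at (284,207) and the red tooth at (299,228). The image's right is −y, so the wheel looks about two clicks before the pointer. Next I'll measure it.

```bash
cat > h.py <<'E'
from workcell import ctrl, eyes
import cv2, numpy as np
def ray(im,u,v,z):
    T=im["cam_to_world"]; d=T[:3,:3]@np.array([(u-im["cx"])/im["fx"],(v-im["cy"])/im["fy"],1]); c=T[:3,3]
    return c+d*(z-c[2])/d[2]
def blobs(im,lo,hi,roi,amin=4):
    h=cv2.cvtColor(im["frame"],cv2.COLOR_RGB2HSV); m=cv2.inRange(h,lo,hi)
    k=np.zeros_like(m); x0,y0,x1,y1=roi; k[y0:y1,x0:x1]=m[y0:y1,x0:x1]
    n,l,s,c=cv2.connectedComponentsWithStats(k)
    return [(s[i].tolist(),c[i]) for i in range(1,n) if s[i,4]>=amin]
E
python3 - <<'E'
from h import *
for n,roi in (("top",(255,195,315,260)),("scene",(240,190,325,255))):
    im=eyes.get_image(n)
    x0,y0,x1,y1=roi
    cv2.imwrite(f"pics/{n}z.png",cv2.resize(im["frame"][y0:y1,x0:x1,::-1],None,fx=9,fy=9,interpolation=cv2.INTER_CUBIC))
    for nm,lo,hi,z in (("yel",(20,140,120),(35,255,255),37),("red",(0,140,100),(8,255,255),54),("white",(0,0,165),(180,50,255),54)):
        for s,c in blobs(im,lo,hi,roi): print(n,nm,s,c.round(1),ray(im,*c,z).round(1))
    b=blobs(im,(0,0,165),(180,50,255),roi)
E
```

```text
top yel [280, 205, 7, 5, 28] [282.9 206.6] [579.8  28.7  37. ]
top red [295, 226, 7, 3, 20] [298.2 227. ] [524.1 -12.3  54. ]
top white [283, 212, 2, 5, 10] [283.5 214. ] [557.4  26.7  54. ]
top white [292, 215, 5, 6, 16] [293.8 217.7] [ 5.484e+02 -3.000e-01  5.400e+01]
top white [272, 217, 5, 5, 12] [273.9 218.8] [543.9  51.3  54. ]
top white [278, 226, 1, 4, 4] [278.  227.5] [521.5  40.   54. ]
top white [268, 228, 6, 3, 16] [270.2 228.9] [517.3  60.1  54. ]
top white [293, 235, 5, 5, 15] [294.9 237.3] [497.   -4.4  54. ]
top white [273, 236, 5, 6, 16] [274.8 238.8] [491.9  47.5  54. ]
top white [284, 240, 3, 6, 16] [285.1 242.2] [483.5  20.5  54. ]
scene yel [257, 212, 7, 7, 36] [260.1 215.2] [579.   30.8  37. ]
scene red [287, 203, 4, 5, 15] [288.7 204.8] [523.4 -13.9  54. ]
scene white [306, 190, 3, 2, 4] [307.  190.2] [504.2 -86.   54. ]
scene white [275, 203, 4, 5, 17] [276.3 205.3] [ 5.5e+02 -2.0e-01  5.4e+01]
scene white [294, 208, 8, 4, 20] [297.6 209.5] [496.7  -5.7  54. ]
scene white [266, 210, 7, 6, 30] [268.3 212.2] [556.9  31.4  54. ]
scene white [281, 211, 6, 4, 17] [283.2 212.8] [523.3  19.3  54. ]
scene white [276, 214, 6, 4, 7] [278.3 216. ] [529.2  34.9  54. ]
scene white [266, 217, 8, 7, 26] [268.9 219.2] [544.6  54.5  54. ]
scene white [286, 216, 4, 3, 8] [287.9 216.8] [507.4  28.5  54. ]
scene white [295, 216, 7, 6, 29] [298.3 218.1] [483.1  23.3  54. ]
scene white [277, 221, 4, 9, 25] [278.3 224.7] [516.5  63.7  54. ]
scene white [289, 221, 4, 8, 27] [290.4 224.6] [491.   52.3  54. ]
```

Both views agree: the hub is at about (520.4, 24), the pointer direction is +4.8° and the red tooth is at about −84°. That puts the wheel at −1.57, two clicks before the pointer.

My plan is to open the gripper, point the jaw axis along the tangent, and push with the pad of the rear finger from the −y side. Next I'll compute the travel rows.

```bash
cat >> h.py <<'E'
from scipy.spatial.transform import Rotation as R
HUB=np.array([520.4,24.0]); A=np.radians(4.8)
tv=np.array([np.cos(A),np.sin(A)]); rv=np.array([np.sin(A),-np.cos(A)])
def st():
    o=ctrl.get_obs(); M=R.from_rotvec(o["orientation"]).as_matrix(); d=o["ee_pos"][:2]-HUB
    print("t",round(o["t"],2),"pos",o["ee_pos"].round(1),"| tan face",round(d@tv-o["width"]/2,1),"inner r",round(d@rv-10,1),"z",round(o["ee_pos"][2],1),"F",o["ft_force"].round(2),"w",round(o["width"],1),
     "ytool ang",np.degrees(np.arctan2(M[1,1],M[0,1])).round(2),"tilt",(M[2,:2]).round(4))
    return o,M
def plan(face,inr,z,n,dyaw=None):
    o,M=st(); p=o["ee_pos"].copy()
    if dyaw is None: dyaw=A-np.arctan2(M[1,1],M[0,1])
    tgt=np.r_[HUB+tv*(face+o["width"]/2)+rv*(inr+10),z]
    step=(tgt-p)/n
    for i in range(n):
        print((M.T@step).round(1), round(-dyaw/n,4)); M=R.from_rotvec([0,0,dyaw/n]).as_matrix()@M
E
python3 -c "
from h import *
plan(-10,70,150,18)"
```

```text
t 0.2 pos [ 242.  -575.9  222.2] | tan face -371.6 inner r 564.5 z 222.2 F [ 0.05 -0.54  0.03] w 88.0 ytool ang -67.21 tilt [ 0.     -0.0009]
[ 27.6 -19.9   4. ] -0.0698
[ 28.9 -17.9   4. ] -0.0698
[ 30.1 -15.9   4. ] -0.0698
[ 31.1 -13.7   4. ] -0.0698
[ 32.  -11.5   4. ] -0.0698
[32.7 -9.3  4. ] -0.0698
[33.3 -7.   4. ] -0.0698
[33.7 -4.6  4. ] -0.0698
[34.  -2.3  4. ] -0.0698
[34.   0.1  4. ] -0.0698
[33.9  2.5  4. ] -0.0698
[33.7  4.8  4. ] -0.0698
[33.3  7.2  4. ] -0.0698
[32.7  9.5  4. ] -0.0698
[31.9 11.7  4. ] -0.0698
[31.  13.9  4. ] -0.0698
[30.  16.1  4. ] -0.0698
[28.8 18.1  4. ] -0.0698
```

move_arm --pt "27.6 -19.9 4 0 0 -0.07" --pt "28.9 -17.9 4 0 0 -0.07" --pt "30.1 -15.9 4 0 0 -0.07" --pt "31.1 -13.7 4 0 0 -0.07" --pt "32 -11.5 4 0 0 -0.07" --hand -1

```text
t: 0.62
ee_pos: [329.9, -431.7, 201.2]
orientation: [2.919, 1.153, -0.001]
ft_force: [0.5, 0.0, -0.4]
width: 88.1
```

move_arm --pt "32.7 -9.3 4 0 0 -0.07" --pt "33.3 -7 4 0 0 -0.07" --pt "33.7 -4.6 4 0 0 -0.07" --pt "34 -2.3 4 0 0 -0.07" --pt "34 0 4 0 0 -0.07"

```text
t: 1.03
ee_pos: [419.1, -277.9, 179.8]
orientation: [2.66, 1.665, -0.002]
ft_force: [-0.0, -1.1, -0.4]
width: 87.7
```

```bash
python3 -c "
from h import *
plan(-10,70,120,10)"
```

```text
t 1.03 pos [ 419.1 -277.9  179.8] | tan face -170.0 inner r 282.4 z 179.8 F [-0.03 -1.07 -0.4 ] w 87.7 ytool ang -25.92 tilt [-0.0029  0.0023]
[26.4  2.9  5.9] -0.0536
[26.3  4.3  5.9] -0.0536
[26.   5.7  5.9] -0.0536
[25.6  7.1  5.9] -0.0536
[25.2  8.5  5.9] -0.0536
[24.7  9.8  5.9] -0.0536
[24.2 11.1  5.9] -0.0536
[23.5 12.4  5.9] -0.0536
[22.8 13.6  5.9] -0.0536
[22.1 14.8  6. ] -0.0536
```

move_arm --pt "26.4 2.9 6 0 0 -0.054" --pt "26.3 4.3 6 0 0 -0.054" --pt "26 5.7 6 0 0 -0.054" --pt "25.6 7.1 6 0 0 -0.054" --pt "25.2 8.5 6 0 0 -0.054"

```text
t: 1.45
ee_pos: [492.4, -157.0, 148.8]
orientation: [2.394, 2.028, -0.002]
ft_force: [0.6, -0.6, 0.2]
width: 87.9
```

move_arm --pt "24.7 9.8 6 0 0 -0.054" --pt "24.2 11.1 6 0 0 -0.054" --pt "23.5 12.4 6 0 0 -0.054" --pt "22.8 13.6 6 0 0 -0.054" --pt "0 0 0 0 0 0"

```text
t: 1.87
ee_pos: [550.7, -57.2, 122.3]
orientation: [2.142, 2.293, -0.002]
ft_force: [-0.7, 0.1, 1.4]
width: 88.1
```

```bash
python3 -c "
from h import *
plan(-10,70,44,5)
for n in ('wrist','top'):
    im=eyes.get_image(n); cv2.imwrite(f'pics/{n}1.png',im['frame'][:,:,::-1])
"
```

```text
t 1.87 pos [550.7 -57.2 122.3] | tan face -20.7 inner r 73.5 z 122.3 F [-0.66  0.08  1.36] w 88.1 ytool ang 3.88 tilt [-0.0035  0.0019]
[ 0.8  2.1 15.7] -0.0032
[ 0.8  2.1 15.7] -0.0032
[ 0.8  2.1 15.7] -0.0032
[ 0.8  2.1 15.7] -0.0032
[ 0.8  2.1 15.7] -0.0032
```

View pics/wrist1.png

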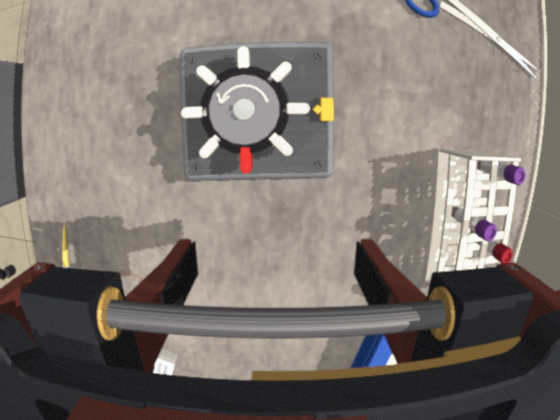

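View pics/top1.png

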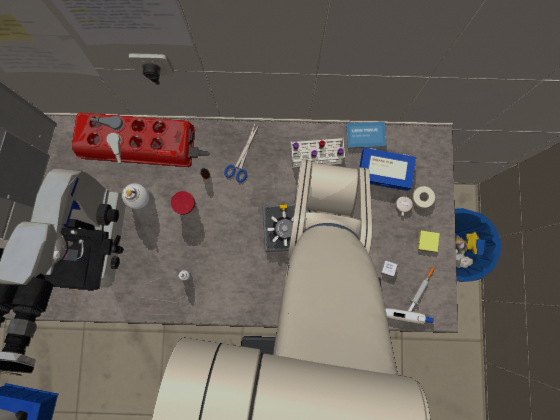

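The wrist view shows the hub at (245,109), the red tooth at (246,160), the pointer at (325,110) and the rear finger's tip near (192,243). I'll cross-check the hub from this camera with the fisheye model.

```bash
python3 -c "
from h import *
im=eyes.get_image('wrist')
def fr(u,v,z):
    a=np.array([(u-im['cx'])/im['fx'],(v-im['cy'])/im['fy']]); th=np.hypot(*a); d=np.r_[a/th*np.sin(th),np.cos(th)]
    T=im['cam_to_world']; d=T[:3,:3]@d; c=T[:3,3]; return (c+d*(z-c[2])/d[2]).round(1)
for nm,lo,hi,z in (('yel',(20,140,120),(35,255,255),37),('red',(0,140,100),(8,255,255),54),('white',(0,0,175),(180,50,255),54)):
    for s,c in blobs(im,lo,hi,(175,35,340,185),15): print(nm,s,c.round(1),fr(*c,z))
print('cap',fr(244,109,58))
plan(-10,70,44,5)
"
```

```text
yel [315, 95, 20, 23, 345] [326.6 106. ] [583.2  28.2  37. ]
red [242, 144, 13, 26, 279] [248.  156.7] [527.9 -12.5  54. ]
white [175, 35, 30, 16, 215] [185.5  40. ] [477.8  70.9  54. ]
white [239, 43, 13, 23, 252] [245.1  53.9] [521.5  60.6  54. ]
white [270, 59, 24, 21, 273] [282.2  68.8] [547.9  51.1  54. ]
white [199, 63, 22, 18, 242] [208.6  71.7] [496.5  47.1  54. ]
white [218, 80, 53, 21, 327] [241.7  89.1] [520.8  35.1  54. ]
white [235, 95, 23, 22, 378] [246.1 105.4] [524.5  23.7  54. ]
white [285, 99, 27, 12, 279] [298.4 104.5] [560.8  26.6  54. ]
white [183, 103, 26, 12, 261] [195.5 108.7] [488.5  20.2  54. ]
white [272, 131, 23, 21, 266] [283.6 141.2] [552.3  -0.   54. ]
white [202, 132, 21, 23, 267] [211.6 143.4] [501.3  -4.3  54. ]
white [337, 156, 3, 9, 21] [338.2 160.7] [592.3 -10.9  54. ]
white [199, 179, 19, 6, 77] [207.9 182.2] [499.4 -32.6  54. ]
white [177, 180, 7, 5, 31] [180.2 182.1] [478.2 -33.6  54. ]
white [222, 180, 11, 5, 42] [227.8 182.3] [514.1 -31.9  54. ]
cap [523.6  21.   58. ]
t 2.02 pos [548.7 -60.4 123. ] | tan face -22.6 inner r 76.5 z 123.0 F [-0.25  0.08  0.1 ] w 87.4 ytool ang 3.57 tilt [-0.0042  0.0009]
[ 1.4  2.5 15.8] -0.0043
[ 1.4  2.5 15.8] -0.0043
[ 1.4  2.5 15.8] -0.0043
[ 1.4  2.5 15.8] -0.0043
[ 1.4  2.5 15.8] -0.0043
```

The wrist camera puts the hub about 4 mm further in x than the other two, with the same y. My tangential clearance covers that, and the radial coordinate agrees. Next I'll descend outside the wheel.

move_arm --pt "1.4 2.5 16 0 0 -0.004" --pt "1.4 2.5 16 0 0 -0.004" --pt "1.4 2.5 16 0 0 -0.004" --pt "1.4 2.5 16 0 0 -0.004" --pt "0 0 6 0 0 -0.004"

```text
t: 2.43
ee_pos: [558.7, -60.5, 54.7]
orientation: [2.133, 2.294, 0.001]
ft_force: [-0.1, 0.6, -1.1]
width: 88.0
```

move_arm --pt "0 0 0 0 0 0" --pt "0 0 0 0 0 0"

```text
t: 2.6
ee_pos: [556.9, -62.4, 54.0]
orientation: [2.138, 2.292, -0.002]
ft_force: [0.5, 0.2, -0.6]
width: 87.8
```

```bash
python3 -c "
from h import *
plan(-11,37,45,8)
"
```

```text
t 2.6 pos [556.9 -62.4  54. ] | tan face -14.7 inner r 79.2 z 54.0 F [ 0.55  0.25 -0.56] w 87.8 ytool ang 3.99 tilt [-0.0061  0.004 ]
[5.3 0.4 1.1] -0.0018
[5.3 0.4 1.1] -0.0018
[5.3 0.4 1.1] -0.0018
[5.3 0.4 1.1] -0.0018
[5.3 0.4 1.1] -0.0018
[5.3 0.4 1.1] -0.0018
[5.3 0.4 1.1] -0.0018
[5.3 0.5 1.1] -0.0018
```

move_arm --pt "5 0.5 2.5 0 0 -0.003" --pt "5 0.5 2.5 0 0 -0.003" --pt "5 0.5 2.5 0 0 -0.003" --pt "5 0.5 1.5 0 0 -0.003" --pt "0 0 0 0 0 0"

```text
t: 3.02
ee_pos: [558.7, -42.0, 47.5]
orientation: [2.124, 2.3, 0.002]
ft_force: [-0.1, 0.1, 0.1]
width: 87.8
```

```bash
python3 -c "
from h import *
plan(-11,37,45,4)
im=eyes.get_image('wrist'); cv2.imwrite('pics/wrist2.png',im['frame'][:,:,::-1])
"
```

```text
t 3.02 pos [558.7 -42.   47.5] | tan face -11.3 inner r 59.0 z 47.5 F [-0.07  0.09  0.14] w 87.8 ytool ang 4.56 tilt [-0.0069  0.0084]
[5.5 0.  0.6] -0.001
[5.5 0.  0.6] -0.001
[5.5 0.1 0.6] -0.001
[5.5 0.1 0.6] -0.001
```

View pics/wrist2.png

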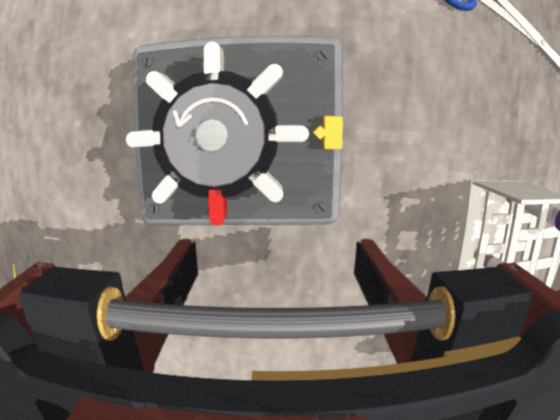

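The wrist view puts the finger's leading edge at column 197 and the red tooth's rear edge at 209, a gap of about 6.5 mm. Radially the finger is about 11 mm clear. Both match my estimate, so I'll move in.

move_arm --pt "5.5 0 0.7 0 0 0" --pt "5.5 0 0.7 0 0 0" --pt "5.5 0 0.7 0 0 0" --pt "4 0 0.7 0 0 0" --pt "0 0 0 0 0 0"

```text
t: 3.48
ee_pos: [557.2, -19.2, 44.7]
orientation: [2.123, 2.3, 0.003]
ft_force: [0.2, 0.3, 0.1]
width: 88.2
```

```bash
python3 -c "
from h import *
plan(18,36.5,45,12)
im=eyes.get_image('wrist'); cv2.imwrite('pics/wrist3.png',im['frame'][:,:,::-1])
"
```

```text
t 3.48 pos [557.2 -19.2  44.7] | tan face -11.0 inner r 36.1 z 44.7 F [0.19 0.27 0.09] w 88.2 ytool ang 4.61 tilt [-0.0072  0.0092]
[-0.   2.4 -0. ] -0.0003
[-0.   2.4 -0. ] -0.0003
[-0.   2.4 -0. ] -0.0003
[-0.   2.4 -0. ] -0.0003
[-0.   2.4 -0. ] -0.0003
[-0.   2.4 -0. ] -0.0003
[-0.   2.4 -0. ] -0.0003
[-0.   2.4 -0. ] -0.0003
[-0.   2.4 -0. ] -0.0003
[-0.   2.4 -0. ] -0.0003
[-0.   2.4 -0. ] -0.0003
[-0.   2.4 -0. ] -0.0003
```

View pics/wrist3.png

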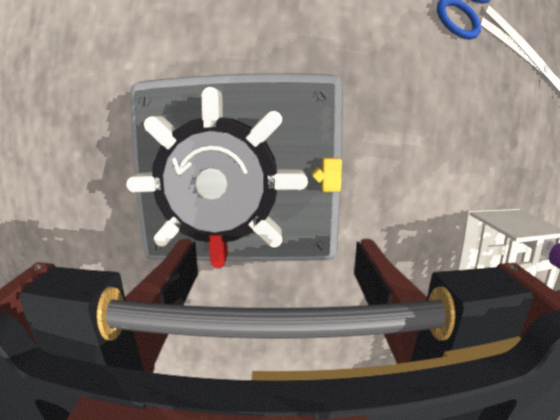

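The finger is in the gap, with its corner at (197,243), the red tooth's edge at 210 and the disc rim just inside. I'll back off about 2 mm radially and then push along the tangent.

move_arm --pt "-2 2 0 0 0 0" --pt "0 2.2 0 0 0 0" --pt "0 2.2 0 0 0 0" --pt "0 2.2 0 0 0 0" --pt "0 2.2 0 0 0 0"

```text
t: 3.95
ee_pos: [569.0, -21.1, 44.9]
orientation: [2.123, 2.3, 0.002]
ft_force: [-0.6, -0.0, 0.2]
width: 87.7
```

```bash
python3 -c "
from h import *
plan(18,37,45,8)
"
```

```text
t 3.95 pos [569.  -21.1  44.9] | tan face 0.8 inner r 39.0 z 44.9 F [-0.61 -0.04  0.21] w 87.7 ytool ang 4.6 tilt [-0.0073  0.0089]
[0.3 2.1 0. ] -0.0004
[0.3 2.1 0. ] -0.0004
[0.3 2.1 0. ] -0.0004
[0.3 2.1 0. ] -0.0004
[0.3 2.1 0. ] -0.0004
[0.3 2.1 0. ] -0.0004
[0.3 2.1 0. ] -0.0004
[0.3 2.1 0. ] -0.0004
```

move_arm --pt "0.3 2.2 0 0 0 0" --pt "0.3 2.2 0 0 0 0" --pt "0.3 2.2 0 0 0 0" --pt "0.3 2.2 0 0 0 0" --pt "0.3 2.2 0 0 0 0"

```text
t: 4.37
ee_pos: [579.9, -19.3, 44.7]
orientation: [2.125, 2.301, -0.001]
ft_force: [-0.8, 1.0, 0.5]
width: 87.8
```

```bash
python3 -c "
from h import *
plan(18,37,45,3)
im=eyes.get_image('wrist'); cv2.imwrite('pics/wrist4.png',im['frame'][:,:,::-1])
"
```

```text
t 4.37 pos [579.9 -19.3  44.7] | tan face 11.8 inner r 38.1 z 44.7 F [-0.84  0.99  0.51] w 87.8 ytool ang 4.57 tilt [-0.0074  0.0062]
[ 0.4  2.1 -0.1] -0.0013
[ 0.4  2.1 -0.1] -0.0013
[ 0.4  2.1 -0.1] -0.0013
```

View pics/wrist4.png

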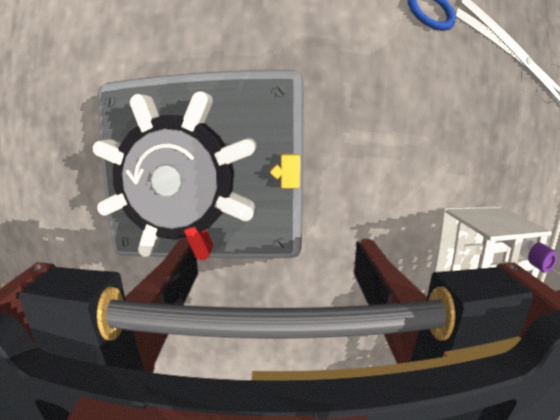

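The red tooth, at (200,245), has turned about 25°, roughly half a click, and the finger is still on it. I'll push about 5 mm more.

move_arm --pt "0.3 2 0 0 0 0" --pt "0.3 2 0 0 0 0" --pt "0 2 0 0 0 0" --pt "0 0 0 0 0 0"

```text
t: 4.75
ee_pos: [588.4, -17.6, 45.0]
orientation: [2.123, 2.3, 0.003]
ft_force: [0.1, -0.6, -0.4]
width: 87.8
```

```bash
python3 -c "
from h import *
st()
im=eyes.get_image('wrist'); cv2.imwrite('pics/wrist5.png',im['frame'][:,:,::-1])
"
```

```text
t 4.75 pos [588.4 -17.6  45. ] | tan face 20.3 inner r 37.2 z 45.0 F [ 0.07 -0.59 -0.42] w 87.8 ytool ang 4.58 tilt [-0.0075  0.0095]
```

View pics/wrist5.png

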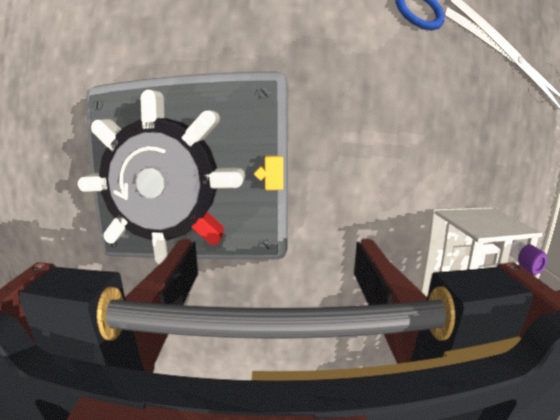

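It clicked: the red tooth is now at (208,229), one notch before the pointer, and the next tooth sits at (159,246) behind the finger. I'll withdraw straight outward.

move_arm --pt "-4 0 0 0 0 0" --pt "-8 0 0 0 0 0" --pt "-12 0 0 0 0 0" --pt "-8 0 0 0 0 0" --pt "0 0 0 0 0 0"

```text
t: 5.22
ee_pos: [590.9, -52.7, 45.3]
orientation: [2.121, 2.301, 0.003]
ft_force: [1.1, -0.1, -0.8]
width: 88.0
```

move_arm --pt "0 -8 0 0 0 0" --pt "0 -10 0 0 0 0" --pt "0 -8 0 0 0 0" --pt "0 -4 0 0 0 0" --pt "0 0 0 0 0 0"

```text
t: 5.63
ee_pos: [556.4, -56.6, 44.6]
orientation: [2.126, 2.299, 0.001]
ft_force: [-0.1, 0.8, 0.2]
width: 88.2
```

```bash
python3 -c "
from h import *
plan(-11,37,45,5)
im=eyes.get_image('wrist'); cv2.imwrite('pics/wrist6.png',im['frame'][:,:,::-1])
"
```

```text
t 5.63 pos [556.4 -56.6  44.6] | tan face -15.0 inner r 73.4 z 44.6 F [-0.13  0.85  0.15] w 88.2 ytool ang 4.49 tilt [-0.0072  0.0077]
[ 7.3  0.8 -0.1] -0.0011
[ 7.3  0.8 -0.1] -0.0011
[ 7.3  0.8 -0.1] -0.0011
[ 7.3  0.8 -0.1] -0.0011
[ 7.3  0.8 -0.1] -0.0011
```

View pics/wrist6.png

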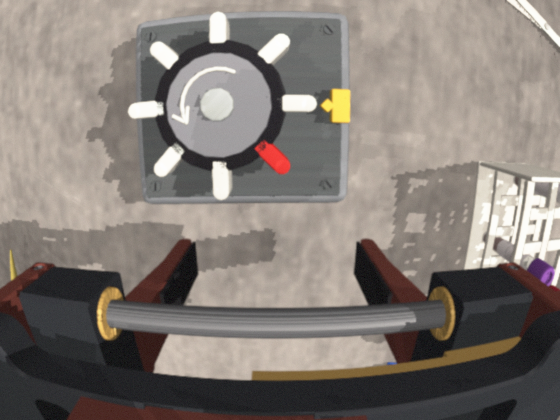

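The finger is clear of the wheel. The red tooth rests at (273,158), one notch before the pointer, and a white tooth at (221,182) now sits where the red one was. After a short rest I'll repeat the same stroke.

move_arm --pt "0 0 0 0 0 0" --pt "0 0 0 0 0 0" --pt "0 0 0 0 0 0" --pt "0 0 0 0 0 0" --pt "0 0 0 0 0 0"

```text
t: 6.1
ee_pos: [558.1, -55.9, 45.2]
orientation: [2.123, 2.299, 0.003]
ft_force: [0.0, -0.2, -0.3]
width: 87.9
```

move_arm --pt "6 1 0 0 0 0" --pt "6 1 0 0 0 0" --pt "6 1 0 0 0 0" --pt "4 0 0 0 0 0" --pt "0 0 0 0 0 0"

```text
t: 6.52
ee_pos: [560.0, -31.2, 44.9]
orientation: [2.123, 2.299, 0.004]
ft_force: [0.5, -0.6, 0.7]
width: 87.9
```

```bash
python3 -c "
from h import *
plan(-11,38,45,4)
"
```

```text
t 6.52 pos [560.  -31.2  44.9] | tan face -9.1 inner r 48.3 z 44.9 F [ 0.51 -0.58  0.65] w 87.9 ytool ang 4.55 tilt [-0.0075  0.0103]
[ 2.6 -0.5 -0. ] -0.0011
[ 2.6 -0.5 -0. ] -0.0011
[ 2.6 -0.5 -0. ] -0.0011
[ 2.6 -0.5 -0. ] -0.0011
```

move_arm --pt "3 -0.6 0 0 0 0" --pt "3 -0.6 0 0 0 0" --pt "3 -0.6 0 0 0 0" --pt "1 0 0 0 0 0" --pt "0 0 0 0 0 0"

```text
t: 6.93
ee_pos: [557.0, -19.6, 44.8]
orientation: [2.122, 2.3, 0.004]
ft_force: [-0.0, -0.7, -0.3]
width: 87.8
```

```bash
python3 -c "
from h import *
plan(11,38,45,10)
im=eyes.get_image('wrist'); cv2.imwrite('pics/wrist7.png',im['frame'][:,:,::-1])
"
```

```text
t 6.93 pos [557.  -19.6  44.8] | tan face -11.1 inner r 36.5 z 44.8 F [-0.04 -0.66 -0.3 ] w 87.8 ytool ang 4.63 tilt [-0.0075  0.01  ]
[-0.1  2.2  0. ] -0.0003
[-0.1  2.2  0. ] -0.0003
[-0.1  2.2  0. ] -0.0003
[-0.1  2.2  0. ] -0.0003
[-0.1  2.2  0. ] -0.0003
[-0.1  2.2  0. ] -0.0003
[-0.1  2.2  0. ] -0.0003
[-0.1  2.2  0. ] -0.0003
[-0.1  2.2  0. ] -0.0003
[-0.1  2.2  0. ] -0.0003
```

View pics/wrist7.png

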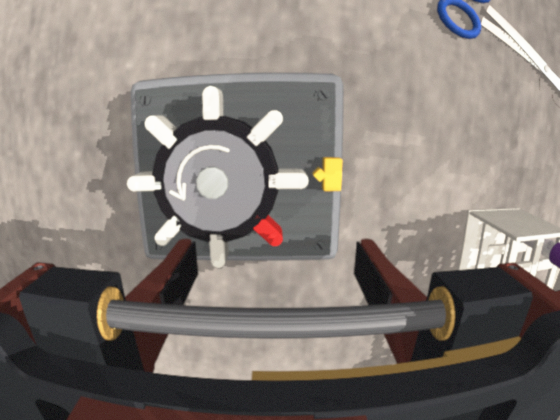

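The finger is in the same place as before the first click. The white tooth to push is at (217,250) and the red tooth at (268,231) hasn't moved. I'll use the same stroke.

move_arm --pt "-2 2 0 0 0 0" --pt "0 2.2 0 0 0 0" --pt "0 2.2 0 0 0 0" --pt "0 2.2 0 0 0 0" --pt "0 2.2 0 0 0 0"

```text
t: 7.4
ee_pos: [568.6, -21.7, 44.9]
orientation: [2.123, 2.299, 0.003]
ft_force: [-1.6, -0.1, 0.5]
width: 87.6
```

move_arm --pt "0.3 2.2 0 0 0 0" --pt "0.3 2.2 0 0 0 0" --pt "0.3 2.2 0 0 0 0" --pt "0.3 2.2 0 0 0 0" --pt "0.3 2.2 0 0 0 0"

```text
t: 7.82
ee_pos: [579.6, -19.7, 44.7]
orientation: [2.124, 2.301, -0.0]
ft_force: [-1.6, 0.6, 0.4]
width: 87.7
```

```bash
python3 -c "
from h import *
st()
im=eyes.get_image('wrist'); cv2.imwrite('pics/wrist8.png',im['frame'][:,:,::-1])
"
```

```text
t 7.82 pos [579.6 -19.7  44.7] | tan face 11.5 inner r 38.5 z 44.7 F [-1.59  0.59  0.36] w 87.7 ytool ang 4.58 tilt [-0.0079  0.0071]
```

View pics/wrist8.png

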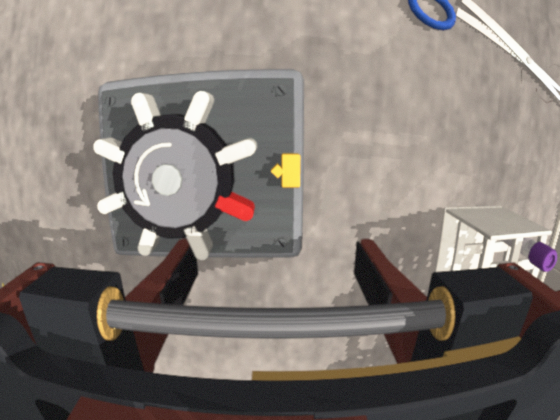

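The red tooth, at (236,206), is about half a click from the pointer. I'll finish with the same gentle stroke.

move_arm --pt "0.3 2 0 0 0 0" --pt "0.3 2 0 0 0 0" --pt "0 2 0 0 0 0" --pt "0 0 0 0 0 0"

```text
t: 8.2
ee_pos: [587.9, -17.9, 45.0]
orientation: [2.123, 2.299, 0.003]
ft_force: [0.3, -0.2, -0.1]
width: 87.8
```

```bash
python3 -c "
from h import *
st()
im=eyes.get_image('wrist'); cv2.imwrite('pics/wrist9.png',im['frame'][:,:,::-1])
"
```

```text
t 8.2 pos [587.9 -17.9  45. ] | tan face 19.9 inner r 37.4 z 45.0 F [ 0.34 -0.19 -0.08] w 87.8 ytool ang 4.57 tilt [-0.0077  0.0101]
```

View pics/wrist9.png

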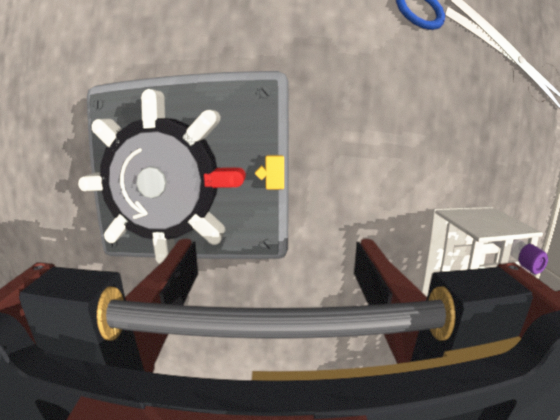

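The red tooth, at (225,178), now points at the yellow nose at (262,173). I'll withdraw outward and then up.

move_arm --pt "-4 0 0 0 0 0" --pt "-8 0 0 0 0 0" --pt "-12 0 0 0 0 0" --pt "-12 0 0 0 0 0" --pt "0 0 -5 0 0 0"

```text
t: 8.67
ee_pos: [590.2, -57.0, 49.7]
orientation: [2.122, 2.301, 0.002]
ft_force: [0.4, -0.8, 0.7]
width: 87.7
```

move_arm --pt "-4 0 -15 0 0 0" --pt "-4 0 -20 0 0 0" --pt "0 0 -15 0 0 0" --pt "0 0 0 0 0 0" --pt "0 0 0 0 0 0"

```text
t: 9.08
ee_pos: [589.8, -69.4, 102.6]
orientation: [2.129, 2.295, 0.001]
ft_force: [-1.0, 0.1, -0.1]
width: 87.9
```

move_arm --pt "0 0 0 0 0 0" --pt "0 0 0 0 0 0" --pt "0 0 0 0 0 0" --pt "0 0 0 0 0 0" --pt "0 0 0 0 0 0"

```text
t: 9.5
ee_pos: [588.1, -69.5, 99.8]
orientation: [2.132, 2.297, -0.002]
ft_force: [-1.0, 0.1, 0.3]
width: 88.3
```

```bash
python3 -c "
from h import *
st()
for n in ('wrist','top'):
    im=eyes.get_image(n); cv2.imwrite(f'pics/{n}10.png',im['frame'][:,:,::-1])
a=cv2.imread('pics/top0.png').astype(int); b=cv2.imread('pics/top10.png').astype(int)
for n,(x,y) in dict(cup=(182,203),clear=(184,275),oil=(205,173),cover=(389,268),counter=(403,205)).items():
    print(n,np.abs(a-b)[y-14:y+14,x-14:x+14].max())
"
```

```text
t 9.5 pos [588.1 -69.5  99.8] | tan face 15.5 inner r 88.8 z 99.8 F [-0.99  0.13  0.3 ] w 88.3 ytool ang 4.28 tilt [-0.0066  0.0044]
cup 13
clear 22
oil 23
cover 111
counter 22
```

View pics/wrist10.png

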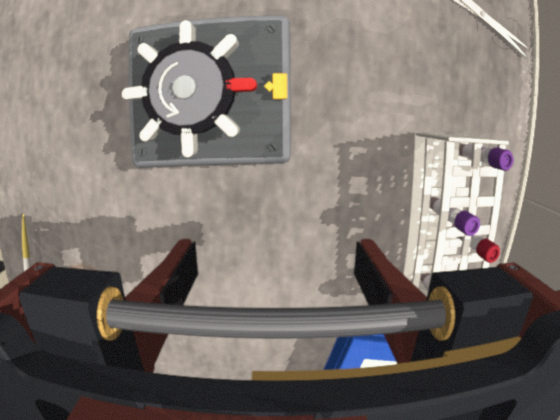

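View pics/top10.png

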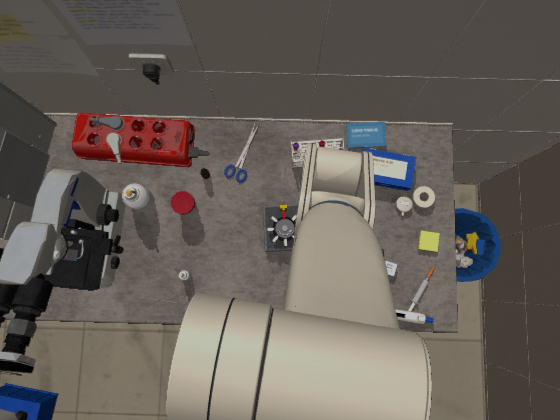

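The red tooth points at the yellow nose in both views. The bystanders look unmoved; the coverslip box is only partly hidden by the forearm, which passes high above it. I'll hand in.

```bash
python3 -c "
from workcell import ctrl
print(ctrl.close_job())"
```

```text
the job is handed in; nothing more can be done
None
```

The red tooth now rests in the notch at the yellow pointer, and I have handed the job in at about 9.5 s of the 61 s; no verdict is reported.

- **How it went:** The wheel started two clicks before the pointer. I pushed the teeth along the tangent with one finger of the open gripper, one click at a time. Between the two clicks I took the finger right off and let the wheel rest for about a second in the last notch.
- **Wheel:** The last wrist and top pictures show the red tooth at the yellow nose. The finger was withdrawn and the tool raised to z = 100 mm. I judged the wheel's angle from the pictures only.
- **Forces:** The wrist force read about 1.6 N at most during the strokes, with roughly 1 N of noise.
- **Bystanders:** The cup, both dropper bottles and the hand counter look unchanged in the top view. For the coverslip box the picture comparison failed because the forearm partly hides it. The part still visible is where it stood, and the arm stayed well above it.
- **Disagreement:** The wrist camera put the hub about 4 mm further in x than the other two cameras. I left enough clearance for that, and close-up wrist pictures before each stroke confirmed the finger was in the right gap.

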